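# Sort the tagged toy cash boxes

## Task

Sort the three toy cash boxes by the shape of the tag on top: put the two with a round tag (sound) on the white desk and the one with a cross tag (to be mended) in the plywood chest, each box upright and fully down in a nest of its own. The chest's stiff lid must be raised to about 100 degrees, just past upright, and left standing there. Leave the bowl and the chair where they are.

Things in the scene. Friction and masses are not known exactly. Their poses are not given: they have to be found in the camera images.
- round_a: Dark wooden toy cash box, a plain block 90 long (its x) x 40 wide (its y) x 50 high mm with brass clasps, about 120 g; the three boxes are alike but for the flat white tag, 2 mm thick, on the middle of the top: this one's tag is a ROUND disc 36 mm across. Origin at the centre of the underside, z up.
- round_b: Dark wooden toy cash box, a plain block 90 long (its x) x 40 wide (its y) x 50 high mm with brass clasps, about 120 g; the three boxes are alike but for the flat white tag, 2 mm thick, on the middle of the top: this one's tag is a ROUND disc 36 mm across. Origin at the centre of the underside, z up.
- cross: Dark wooden toy cash box, a plain block 90 long (its x) x 40 wide (its y) x 50 high mm with brass clasps, about 120 g; the three boxes are alike but for the flat white tag, 2 mm thick, on the middle of the top: this one's tag is a diagonal CROSS (X) of two bars 46 x 9 mm. Origin at the centre of the underside, z up.
- desk: White wooden toy desk, fixed, 140 (x) x 230 (y) mm, top surface 60 mm high, with two rib-framed nests side by side on the top. Origin at the centre of the underside; its front faces its -x; z up. It may stand left or right.
- chest: Plain plywood mend chest, fixed, 140 (x) x 230 (y) x 60 high mm outside, walls 5 mm, floor 6 mm thick, 130 x 220 mm inside, with two rib-framed nests side by side on its floor, under a hinged lid. Origin at the centre of the underside; its front faces its -x; z up. It may stand left or right.
- desk_nest1 (a point): Centre of the floor of the nest on the -y side (55 mm off centre in y) of the desk: a pocket 104 mm (its x) x 54 mm (its y) inside, framed by ribs 8 mm high and 6 mm thick; its axes are those of desk. A cash box lies in it lengthwise along x. Nest floor 60 mm above the table.
- desk_nest2 (a point): Centre of the floor of the nest on the +y side (55 mm off centre in y) of the desk: a pocket 104 mm (its x) x 54 mm (its y) inside, framed by ribs 8 mm high and 6 mm thick; its axes are those of desk. A cash box lies in it lengthwise along x. Nest floor 60 mm above the table.
- chest_nest1 (a point): Centre of the floor of the nest on the -y side (55 mm off centre in y) of the chest: a pocket 104 mm (its x) x 54 mm (its y) inside, framed by ribs 8 mm high and 6 mm thick; its axes are those of chest. A cash box lies in it lengthwise along x. Nest floor 6 mm above the table.
- chest_nest2 (a point): Centre of the floor of the nest on the +y side (55 mm off centre in y) of the chest: a pocket 104 mm (its x) x 54 mm (its y) inside, framed by ribs 8 mm high and 6 mm thick; its axes are those of chest. A cash box lies in it lengthwise along x. Nest floor 6 mm above the table.
- chest_lid (a joint): Angle of the chest's lid in rad: 0 closed and level, 1.571 upright, 1.745 is 100 degrees, 2.4 fully back. The hinge is stiff (about 0.3 N m) and the lid stays where it is left. The lid is 140 x 230 x 6 mm, 150 g.
- chest_hinge (a point): Middle of the lid's hinge line, on the chest's far (+x) top edge, 60.5 mm above the table; the hinge line runs along the chest's y.
- lid_bar (a point): Middle of the lid's dark steel handle: a round bar 10 mm thick and 100 mm long along the chest's y, held by two end arms 40 mm out from the lid's free edge in the lid's plane, 180 mm from the hinge line; it can be pinched from above anywhere in the middle 80 mm.
- bowl: Blue ceramic toy bowl, 72 mm across and 32 mm high, loose among the boxes. Origin at the centre of the underside.
- chair: Orange plastic toy office chair, about 52 mm across and 74 mm high, loose among the boxes. Origin at the centre of the underside.

How it is judged:
At the end, for the whole second after the job is handed in: Round-tag boxes in the desk nests, the cross-tag box in either chest nest, one box a nest: within 12 mm sideways and 4 mm in height of the nest floor's middle, upright within 4 degrees, lengthwise within 12 degrees, released, at rest; lid still, at 90 to 110 degrees (1.57 to 1.92 rad) (value of joint chest_lid between 1.57 and 1.92 rad and velocity of joint chest_lid between -0.05 and 0.05 rad/s and ((horizontal distance between round_a and desk_nest1 below 0.012 m and z of round_a in the frame of desk_nest1 between -0.004 and 0.004 m) or (horizontal distance between round_a and desk_nest2 below 0.012 m and z of round_a in the frame of desk_nest2 between -0.004 and 0.004 m)) and angle between each of round_a, round_b, cross's own z axis and vertical below 0.07 rad and angle between the x axis of each of round_a, round_b and the x axis of desk, either way round below 0.22 rad and linear speed of each of round_a, round_b, cross below 0.02 m/s and ((horizontal distance between round_b and desk_nest1 below 0.012 m and z of round_b in the frame of desk_nest1 between -0.004 and 0.004 m) or (horizontal distance between round_b and desk_nest2 below 0.012 m and z of round_b in the frame of desk_nest2 between -0.004 and 0.004 m)) and ((horizontal distance between cross and chest_nest1 below 0.012 m and z of cross in the frame of chest_nest1 between -0.004 and 0.004 m) or (horizontal distance between cross and chest_nest2 below 0.012 m and z of cross in the frame of chest_nest2 between -0.004 and 0.004 m)) and angle between the x axis of cross and the x axis of chest, either way round below 0.22 rad); the robot touches nothing.
It fails at once if the bowl is pushed more than 30 mm or tipped (distance of bowl from where it was at the start of the episode above 0.03 m or angle between bowl's own z axis and vertical above 0.5 rad).
It fails at once if the chair is pushed more than 30 mm or tipped (distance of chair from where it was at the start of the episode above 0.03 m or angle between chair's own z axis and vertical above 0.5 rad).
It also fails if it takes over 72 s, if anything falls off the work surface, if the arm or the gripper's body presses on something with over 40 N, if the wrist force passes 120 N, or if a joint passes its speed limit or range.

## Robot

A 7-joint arm with a two-finger parallel gripper is mounted at the origin on the work surface. World frame = base frame: x ahead of the robot, y to its left, z up, the work surface at z = 0. Lengths are in m, angles in rad, forces in N, time in s.
With the tool pointing down it reaches from about 0.425 to 0.875 m from the base axis. Payload 4.7 kg.
Tool frame: the origin (TCP) lies at the very end of the fingers, on their centre line; the grasp point (between the pads) lies 19 mm behind it; z points along the fingers, y is the line along which they close (so a half turn about z gives the same grasp; the last joint's range is limited). The gripper opens to 87 mm and grips with 3 to 60 N. Pads are 19 mm wide; open, the fingers measure 117 mm over their backs; the gripper's body (75 mm by 190 mm) begins 51 mm behind the grasp point.
Start: joints at [-1.289, 0.321, -0.07, 1.45, 0.023, 1.371, -0.057], TCP at [0.172, 0.627, 0.223] pointing down, gripper open.
Joint ranges: [-2.86, 2.86], [-0.3, 2.09], [-1.38, 1.24], [0.06, 2.45], [-1.56, 4.7], [0.09, 2.05], [-2.69, 2.69]. Speed limits (rad/s): [2.57, 2.57, 3.14, 3.14, 3.14, 3.14, 3.14].

## Interface

Orientations are given as a unit quaternion [x, y, z, w].
In Python, from bench import ctrl gives the robot as it stands.
- The arm moves only by the tool arm_command, never from a script. Its argument "deltas" is a list that holds one entry, the list of rows, each a list of 5 numbers: the shift along the world's x, y, z in units of 20 mm (1.0 is 20 mm), then the turn about the world's z in units of 0.12 rad (1.0 is 0.12 rad), then the opening, from 0 (shut) to 1 (fully open). A call has 1 to 12 rows; each row shifts and turns the commanded pose from where the row before left it; what a row does not reach is not made up. A row lasts 1/12 s, in which the tool goes at most 41.7 mm and 7.16 degrees, less where a joint would pass 70% of its speed; a pose out of reach is approached as far as the arm can. A call with a number of a shift or a turn outside -1 to 1 is refused whole. A call with a gripper value outside its range is refused whole. The fingers move at their own pace and stop on an object; "force" is the grip in N (left out, the last holds). Time passes only in rows, so rows that do not move let the fingers close. It gives the time, the measured TCP pose, the force, the opening and the grip force at its end, in the units of the state.
- ctrl.observe(): the state, without advancing time (a new reading comes with each control period).
- ctrl.read_camera(name): name is "scene" or "side" or "wrist"; returns a dict with "image" (420x560x3 uint8, blue, green, red), "vfov" (degrees; the focal length in pixels is half the picture's height over the tangent of half this angle, whatever the lens; pixels are square), "cx", "cy" (the principal point, pixels), "camera_from_world" (4x4, takes a point from world to camera coordinates); the wrist camera has in their place "hand_eye" (4x4, takes a point from camera to tool coordinates, whose origin is the TCP and whose axes are the flange's). Camera axes: x right, y up, looking along -z (the intrinsics and any distortion apply to the point x, -y, -z); pixel columns grow to the right and rows downward; lengths in m; the calibration is good to about 2 mm. A picture is of the moment at which its call begins: read the wrist's pose just before it. There is no depth.
- ctrl.close_job(): hands the job in; it is judged then, once.
The state is a dict: "time": time; "joint_positions": joint angles; "qd": joint speeds; "joint_efforts": joint torques, N m; "position": TCP position; "eef_rot": TCP orientation; "force": force on the tool from outside, world axes, zero at the start; "moment": the same for the moment, N m; "width": finger opening in m; "grasp_force": force on a finger pad.
Only numpy, scipy, OpenCV 4.12 (cv2) and the standard library are available. Lean on these libraries where they do the work, as an engineer would, in place of code of your own. Each camera call takes 0.05 s, during which the arm holds its last target. There are 200 camera calls.

## Working session

There is one attempt and no reset: what is moved stays moved. The work goes in short steps, Python scripts to look and compute and a tool call to move; the robot and the scene stay as the last step left them, time stands still between calls to the robot, and variables do not carry over. Pictures are saved under pics/ and viewed, at most 10 in all, crops included, and the job is handed in when it is done.

Besides the shell and the picture viewer there is one more tool, called as name(argument=value, ...) on one line, values as JSON. arm_command: Moves the arm, as the interface text tells. Its arguments: {"type":"object","properties":{"deltas":{"type":"array"},"force":{"type":"number"}},"required":["deltas"]}

```bash
mkdir -p pics; ls
python3 - <<'E'
from bench import ctrl
import cv2,pickle
d={}
for n in("scene","side","wrist"):
    d[n]=(ctrl.observe(),ctrl.read_camera(n))
    cv2.imwrite(f"pics/{n}0.png",d[n][1]["image"])
    c=d[n][1];print(n,{k:v for k,v in c.items() if k!="image"})
pickle.dump(d,open("c0.pkl","wb"))
o=ctrl.observe();print(o)
E
```

```text
pics
scene {'vfov': 54.66931959062852, 'cx': 276.56632759372917, 'cy': 208.78723033384887, 'camera_from_world': array([[ 0.72924015,  0.68419997, -0.00889902, -0.39375218],
       [-0.4858691 ,  0.52692329,  0.69733999,  0.19589992],
       [ 0.48180911, -0.50420457,  0.71668524, -1.28866344],
       [ 0.        ,  0.        ,  0.        ,  1.        ]])}
side {'vfov': 50.868035206452625, 'cx': 276.48438671071347, 'cy': 212.02163562990282, 'camera_from_world': array([[ 0.87387484, -0.48609634,  0.00728763, -0.48022777],
       [ 0.34427285,  0.62935803,  0.69669554, -0.22293511],
       [-0.34324768, -0.60631577,  0.71732992, -0.85923377],
       [ 0.        ,  0.        ,  0.        ,  1.        ]])}
wrist {'vfov': 66.9414075561836, 'cx': 274.99854217677995, 'cy': 208.4359426799588, 'hand_eye': array([[-4.58378088e-04,  9.58832137e-01,  2.83973103e-01,
         7.76473069e-02],
       [ 9.99999758e-01,  2.90939129e-04,  6.31806988e-04,
        -8.77158201e-04],
       [ 5.23177957e-04,  2.83973324e-01, -9.58832038e-01,
        -1.62365538e-01],
       [ 0.00000000e+00,  0.00000000e+00,  0.00000000e+00,
         1.00000000e+00]])}
{'time': 0.15, 'joint_positions': array([-1.28889198,  0.32165609, -0.07010975,  1.45134913,  0.02261729,
        1.37082942, -0.0569165 ]), 'qd': array([ 0.00147068, -0.00189854,  0.00160777, -0.00530113,  0.00106633,
       -0.00065123, -0.00107691]), 'joint_efforts': array([-5.48686421e-04, -4.91796827e+01, -4.05084165e-01, -3.12875926e+01,
       -6.40168833e-02,  4.04865306e-02,  1.27284725e-04]), 'position': array([0.17192718, 0.62642643, 0.22173371]), 'eef_rot': array([ 1.33485496e-01,  9.91050500e-01, -7.25749735e-04, -4.99813655e-05]), 'force': array([ 0.29101387, -0.43489631, -0.18839032]), 'moment': array([ 0.04436937, -0.04119961, -0.0398009 ]), 'grasp_force': 0.0, 'width': 0.08709339199561157}
```

View pics/scene0.png

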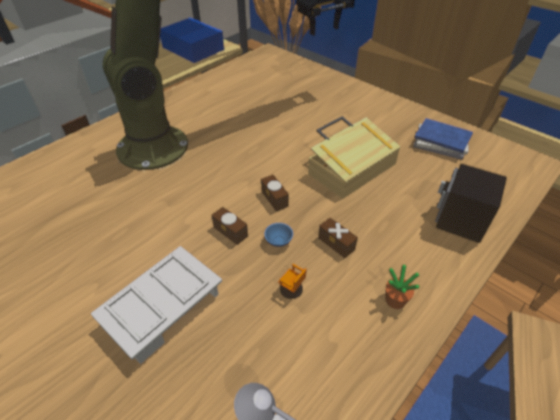

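View pics/side0.png

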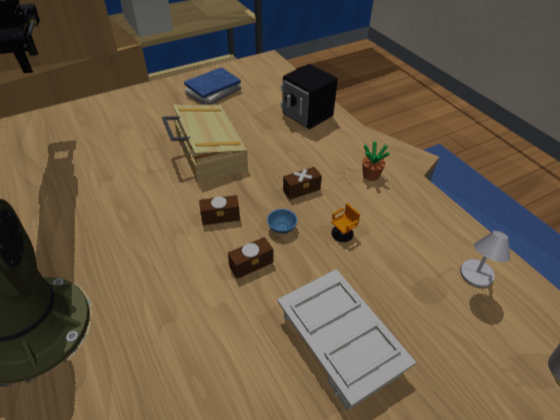

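Scene view: desk at about (158,300), chest (350,155) with its bar at (337,128), round boxes (230,225) and (275,190), cross (338,236), bowl (278,235), chair (292,280). The side view agrees: chest (208,138), desk (343,335), tags (219,202), (250,250), (302,175).

```bash
cat > h.py <<'E'
import numpy as np,cv2,pickle
from scipy.spatial.transform import Rotation as R
def pose(c,o=None):
    if "hand_eye" in c:
        T=np.eye(4);T[:3,:3]=R.from_quat(o["eef_rot"]).as_matrix();T[:3,3]=o["position"]
        return T@c["hand_eye"]
    return np.linalg.inv(c["camera_from_world"])
def ray(c,uv,o=None):
    uv=np.atleast_2d(uv).astype(float);f=c["image"].shape[0]/2/np.tan(np.radians(c["vfov"]/2))
    d=np.c_[(uv[:,0]-c["cx"])/f,-(uv[:,1]-c["cy"])/f,-np.ones(len(uv))]
    T=pose(c,o);return T[:3,3],d@T[:3,:3].T
def plane(c,uv,z,o=None):
    p,d=ray(c,uv,o);return p+d*((z-p[2])/d[:,2])[:,None]
def tri(r1,r2):
    (p,d),(q,e)=r1,r2;d=d[0];e=e[0]
    A=np.c_[d,-e];s=np.linalg.lstsq(A,q-p,rcond=None)[0]
    a,b=p+s[0]*d,q+s[1]*e;return (a+b)/2,np.linalg.norm(a-b)
def proj(c,P,o=None):
    P=np.atleast_2d(P);T=np.linalg.inv(pose(c,o));q=P@T[:3,:3].T+T[:3,3]
    f=c["image"].shape[0]/2/np.tan(np.radians(c["vfov"]/2))
    return np.c_[c["cx"]+f*q[:,0]/-q[:,2],c["cy"]-f*q[:,1]/-q[:,2]]
def blobs(m,amin=15):
    n,l,s,ce=cv2.connectedComponentsWithStats(m.astype(np.uint8))
    return [(s[i,4],ce[i],(l==i)) for i in range(1,n) if s[i,4]>=amin]
def rect(c,mask,z,o=None):
    cs=max(cv2.findContours(mask.astype(np.uint8),0,1)[0],key=cv2.contourArea)
    P=plane(c,cs[:,0],z,o)[:,:2];r=cv2.minAreaRect((P*1000).astype(np.float32));return r
E
python3 - <<'E'
from h import *
d=pickle.load(open("c0.pkl","rb"));np.set_printoptions(precision=4,suppress=True)
roi={"scene":(80,100,420,360),"side":(150,80,420,400)}
for n in roi:
    c=d[n][1];im=c["image"];hsv=cv2.cvtColor(im,cv2.COLOR_BGR2HSV).astype(int);H,S,V=hsv[...,0],hsv[...,1],hsv[...,2]
    x0,y0,x1,y1=roi[n];M=np.zeros(H.shape,bool);M[y0:y1,x0:x1]=1
    for nm,m,z in(("white",(S<60)&(V>120),.052),("blue",(H>95)&(H<125)&(S>90)&(V>60),.02),("orange",(H>5)&(H<20)&(S>200)&(V>150),.05),("yellow",(H>20)&(H<35)&(S>80)&(V>150),.066),("grey",(S<80)&(V<90),.063)):
        for a,ce,mk in blobs(m&M):
            if nm=="white" and a>2000: print(n,"desk",a,rect(c,mk,.06),cv2.boxPoints(rect(c,mk,.06)).tolist())
            elif a>(12 if nm=="white" else 80): print(n,nm,a,ce,plane(c,ce,z)[0],[np.round(v,1) for v in rect(c,mk,z)] if nm in("yellow","grey") else "")
E
```

```text
scene white 20 [145.25 163.75] [ 0.1168 -0.0912  0.052 ] 
scene white 119 [273.916  185.0756] [0.446  0.0905 0.052 ] 
scene white 149 [228.4027 218.302 ] [ 0.4467 -0.0731  0.052 ] 
scene white 60 [277.45 226.7 ] [ 0.5542 -0.0114  0.052 ] 
scene white 146 [337.7671 230.2055] [0.6676 0.078  0.052 ] 
scene desk 6765 ((508.8213195800781, -322.7595520019531), (142.65484619140625, 231.634765625), 1.7850570678710938) [[433.9207763671875, -209.22024536132812], [441.1361999511719, -440.7425842285156], [583.7218627929688, -436.2988586425781], [576.5064697265625, -204.77651977539062]]
scene blue 356 [276.9438 234.7416] [ 0.5518 -0.011   0.02  ] 
scene orange 267 [290.8914 277.9026] [ 0.6754 -0.0985  0.05  ] 
scene yellow 2908 [355.1252 148.3583] [0.5211 0.3508 0.066 ] [array([517.5, 362.4]), array([269.9, 168.2]), np.float64(83.3)]
scene grey 172 [124.407 106.343] [-0.1729  0.0269  0.063 ] [array([-167.3,   24.9]), array([ 61.4, 119.3]), np.float64(63.9)]
scene grey 268 [142.5336 138.0336] [ 0.0216 -0.0332  0.063 ] [array([ 23.5, -28.8]), array([143.5, 103.5]), np.float64(50.9)]
side white 24 [
[... 973 characters left out ...]
1 0.5135 0.063 ] [array([616.8, 528. ]), array([132.4, 175.5]), np.float64(65.7)]
side grey 1858 [306.4752  99.7056] [0.8484 0.3538 0.063 ] [array([844. , 351.8]), array([268.4, 167.5]), np.float64(52.7)]
side grey 178 [172.7697 129.0449] [0.4469 0.4016 0.063 ] [array([452.8, 405.3]), array([129.4,  45.7]), np.float64(84.7)]
side grey 139 [341.0144 235.1942] [ 0.6299 -0.139   0.063 ] [array([ 631.4, -139.1]), array([33.4, 43.4]), np.float64(47.6)]
side grey 256 [322.4766 368.6016] [ 0.4322 -0.3683  0.063 ] [array([ 430.6, -335.1]), array([ 11.7, 187.3]), np.float64(0.6)]
side grey 84 [382.7857 386.0238] [ 0.5021 -0.4405  0.063 ] [array([ 501.2, -440.8]), array([82.8,  3.1]), np.float64(1.9)]
```

Measurements are consistent between the two views: desk centre (0.507,-0.323), yaw +1.9°, and measured 141x230. The chest is near (0.535,0.353), yaw about -7°, which puts the bar near (0.426,0.366). I'll move above the bar with the tool turned about -81°.

arm_command(deltas=[[[1, -1, 0, -1, 1], [1, -1, 0, -1, 1], [1, -1, 0, -1, 1], [1, -1, 0, -1, 1], [1, -1, 0, -1, 1], [1, -1, 0, -1, 1], [1, -1, 0, -1, 1], [1, -1, 0, -1, 1], [1, -1, 0, -1, 1], [1, -1, 0, -1, 1], [1, -1, 0, -1, 1], [1, -1, 0, -0.8, 1]]])

```text
time: 1.15
position: [0.4127, 0.3856, 0.2224]
eef_rot: [0.748, 0.664, -0.0, 0.0]
force: [0.4, 0.7, -0.7]
width: 0.0872
grasp_force: 0.0
```

```bash
cat > look.py <<'E'
import sys
from bench import ctrl
from h import *
def look(name):
    o=ctrl.observe();c=ctrl.read_camera("wrist")
    pickle.dump((o,c),open(name+".pkl","wb"));cv2.imwrite(f"pics/{name}.png",c["image"])
    ax=R.from_quat(o["eef_rot"]).as_matrix();print("t",round(o["time"],2),"tcp",o["position"].round(4),"yaw y",np.degrees(np.arctan2(ax[1,1],ax[0,1])).round(1),"J",o["joint_positions"].round(2),"F",o["force"].round(1),"w",round(o["width"],4))
    return o,c
if __name__=="__main__": look(sys.argv[1])
E
python3 look.py w1
```

```text
t 1.15 tcp [0.4127 0.3856 0.2224] yaw y -6.8 J [-1.03  0.14  0.26  1.68 -0.04  1.33 -0.89] F [ 0.4  0.7 -0.7] w 0.0872
```

View pics/w1.png

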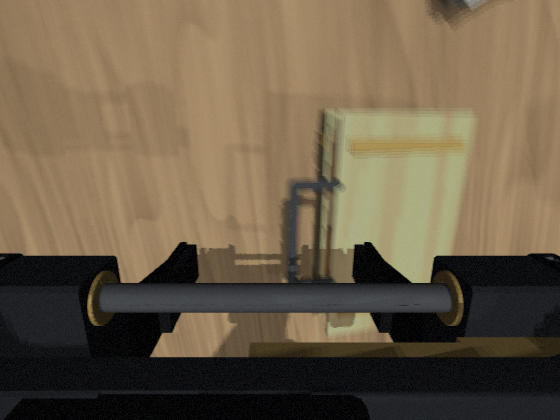

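Wrist view: the bar runs vertically from about (294,186) to (293,282) and the lid's far edge from (325,111) to (474,111).

Run:
```python
from h import *
o,c=pickle.load(open("w1.pkl","rb"));np.set_printoptions(precision=4,suppress=True)
print(plane(c,[(294,186),(293,282),(294,234)],.0635,o)); print(plane(c,[(326,112),(474,112),(330,334)],.066,o))
```

```text
[[0.433  0.3891 0.0635]
 [0.4205 0.2786 0.0635]
 [0.4276 0.3363 0.0635]]
[[0.4708 0.4583 0.066 ]
 [0.6118 0.4414 0.066 ]
 [0.457  0.206  0.066 ]]
```

arm_command(deltas=[[[0.25, -0.8, 0, 0, 0.4], [0.25, -0.8, 0, 0, 0.4], [0.25, -0.8, 0, 0, 0.4], [0, 0, -1, 0, 0.4], [0, 0, -1, 0, 0.4], [0, 0, -1, 0, 0.4], [0, 0, -1, 0, 0.4], [0, 0, -1, 0, 0.4], [0, 0, -1, 0, 0.4], [0, 0, 0, 0, 0.4]]])

```text
time: 2.03
position: [0.4238, 0.3369, 0.0984]
eef_rot: [0.745, 0.667, -0.004, 0.0]
force: [-0.4, -0.9, 0.7]
width: 0.0359
grasp_force: 0.0
```

```bash
python3 look.py w2
```

```text
t 2.03 tcp [0.4238 0.3369 0.0984] yaw y -6.3 J [-0.98  0.2   0.29  1.87 -0.06  1.09 -0.78] F [-0.4 -0.9  0.7] w 0.0359
```

View pics/w2.png

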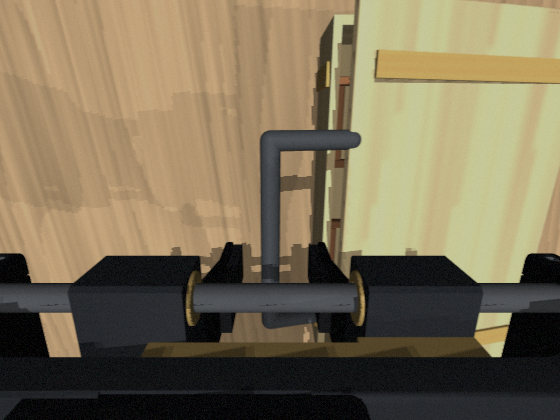

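Bar at column 270, between the fingers, but the chest interior shows in front of the lid edge, so the lid may not be fully closed. I'll triangulate the bar's height from the two wrist views and the scene view.

Run:
```python
from h import *
o,c=pickle.load(open("w1.pkl","rb"));o2,c2=pickle.load(open("w2.pkl","rb"));np.set_printoptions(precision=4,suppress=True)
print(tri(ray(c,(295,186),o),ray(c2,(270,139),o2)))
d=pickle.load(open("c0.pkl","rb"))
print("bar left end scene+side", tri(ray(d["scene"][1],(318,130)),ray(d["side"][1],(188,137))),tri(ray(d["scene"][1],(342,118)),ray(d["side"][1],(165,118))))
print(tri(ray(d["side"][1],(165,118)),ray(c2,(270,139),o2)))
for z in(.0635,.08,.1): print(z,plane(c2,[(270,139),(270,320)],z,o2))
cv2.imwrite("pics/crop.png",np.hstack([cv2.resize(d["scene"][1]["image"][105:195,300:410],None,fx=3.6,fy=3.6,interpolation=2),cv2.resize(d["side"][1]["image"][90:180,155:265],None,fx=3.6,fy=3.6,interpolation=2)]))
```

```text
(array([0.4307, 0.4053, 0.1364]), np.float64(0.0014935672609313229))
bar left end scene+side (array([0.4457, 0.265 , 0.1312]), np.float64(0.011521776135428699)) (array([0.4319, 0.4009, 0.104 ]), np.float64(0.00029299469671225276))
(array([0.4306, 0.4021, 0.1033]), np.float64(0.0031515421795879177))
0.0635 [[0.4278 0.3994 0.0635]
 [0.4129 0.2715 0.0635]]
0.08 [[0.4283 0.4006 0.08  ]
 [0.4147 0.2835 0.08  ]]
0.1 [[0.4289 0.4022 0.1   ]
 [0.4168 0.2981 0.1   ]]
```

View pics/crop.png

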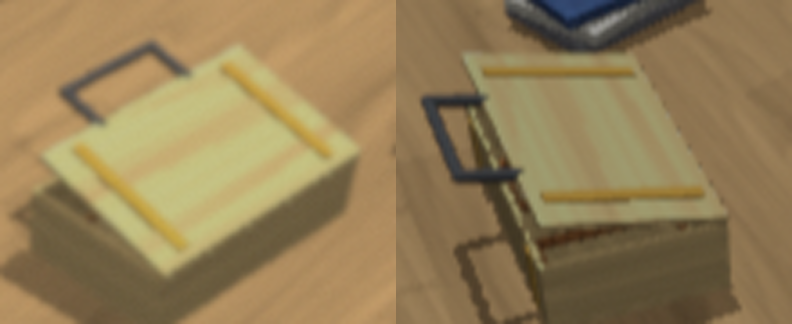

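The crops show the lid slightly ajar. I'll triangulate the bar ends and lid corners.

Run:
```python
from h import *
d=pickle.load(open("c0.pkl","rb"));np.set_printoptions(precision=4,suppress=True)
f=lambda a,b:(np.array([300+a[0]/3.6,105+a[1]/3.6]),np.array([155+(b[0]-396)/3.6,90+b[1]/3.6]))
for n,a,b in(("bar -y",(64,92),(457,179)),("bar +y",(152,43),(429,100)),("near hinge -y",(358,148),(727,217)),("hinge -y",(165,274),(727,217)),("hinge +y",(358,148),(632,54)),("free -y",(45,155),(541,223)),("free +y",(238,45),(463,54))):
    u,v=f(a,b);print(n,*tri(ray(d["scene"][1],u),ray(d["side"][1],v)))
o,c=pickle.load(open("w1.pkl","rb"));print(plane(c,[(474,112)],.0635,o))
```

```text
bar -y [0.4165 0.3062 0.1005] 0.0009507775211322753
bar +y [0.4302 0.4036 0.1047] 0.0020603093488760827
near hinge -y [0.6261 0.3473 0.0502] 0.14582120733239481
hinge -y [0.5839 0.2213 0.0629] 0.0011194995357036903
hinge +y [0.6093 0.4449 0.0663] 0.0005239351115115702
free -y [0.4522 0.2401 0.0935] 0.0005443010170255437
free +y [0.4769 0.4625 0.096 ] 5.4988552093334844e-05
[[0.6133 0.4412 0.0635]]
```

Lid ajar about 13°: bar centre (0.423,0.355,0.103), hinge middle (0.597,0.333), yaw -6.5°. The lengths check (bar 98 mm, hinge to bar 175 mm). Now I'll centre on the bar and pinch it.

arm_command(deltas=[[[0, 0.9, 0, 0, 0.4], [0, 0, -0.7, 0, 0.4], [0, 0, 0, 0, 0.4], [0, 0, 0, 0, 0], [0, 0, 0, 0, 0], [0, 0, 0, 0, 0], [0, 0, 0, 0, 0]]], force=25)

```text
time: 2.67
position: [0.4265, 0.3569, 0.0894]
eef_rot: [0.746, 0.666, -0.0, -0.001]
force: [-8.7, 1.0, 3.8]
width: 0.0158
grasp_force: 4.3
```

arm_command(deltas=[[[-0.1, 0, 0, 0, 0], [0, 0, 0, 0, 0], [0, 0, 0, 0, 0], [0, 0, 0, 0, 0]]])

```text
time: 3.0
position: [0.4232, 0.3573, 0.0887]
eef_rot: [0.746, 0.666, -0.001, -0.001]
force: [-5.5, 0.4, 2.6]
width: 0.009
grasp_force: 25.0
```

```bash
python3 -c "
import numpy as np
t=np.radians(np.linspace(13.5,101,21));h=-180*np.cos(t)/20;z=180*np.sin(t)/20
print(np.c_[np.diff(h)*.9936,-np.diff(h)*.113,np.diff(z)].round(2).tolist())"
```

```text
[[0.18, -0.02, 0.66], [0.23, -0.03, 0.65], [0.28, -0.03, 0.63], [0.33, -0.04, 0.6], [0.37, -0.04, 0.57], [0.42, -0.05, 0.54], [0.46, -0.05, 0.51], [0.49, -0.06, 0.47], [0.53, -0.06, 0.44], [0.56, -0.06, 0.39], [0.59, -0.07, 0.35], [0.61, -0.07, 0.3], [0.63, -0.07, 0.26], [0.65, -0.07, 0.21], [0.66, -0.08, 0.16], [0.67, -0.08, 0.1], [0.68, -0.08, 0.05], [0.68, -0.08, -0.0], [0.68, -0.08, -0.05], [0.67, -0.08, -0.11]]
```

arm_command(deltas=[[[0.18, -0.02, 0.66, 0, 0], [0.23, -0.03, 0.65, 0, 0], [0.28, -0.03, 0.63, 0, 0], [0.33, -0.04, 0.6, 0, 0], [0.37, -0.04, 0.57, 0, 0], [0.42, -0.05, 0.54, 0, 0], [0.46, -0.05, 0.51, 0, 0], [0.49, -0.06, 0.47, 0, 0], [0.53, -0.06, 0.44, 0, 0], [0.56, -0.06, 0.39, 0, 0]]], force=25)

```text
time: 3.83
position: [0.4993, 0.3486, 0.1991]
eef_rot: [0.745, 0.667, -0.002, -0.002]
force: [-9.2, -1.2, 7.6]
width: 0.0085
grasp_force: 25.0
```

arm_command(deltas=[[[0.59, -0.07, 0.35, 0, 0], [0.61, -0.07, 0.3, 0, 0], [0.63, -0.07, 0.26, 0, 0], [0.65, -0.07, 0.21, 0, 0], [0.66, -0.08, 0.16, 0, 0], [0.67, -0.08, 0.1, 0, 0], [0.68, -0.08, 0.05, 0, 0], [0.68, -0.08, 0, 0, 0], [0.68, -0.08, -0.05, 0, 0], [0.67, -0.08, -0.1, 0, 0], [0, 0, 0, 0, 0]]])

```text
time: 4.75
position: [0.6355, 0.3323, 0.2237]
eef_rot: [0.747, 0.665, 0.002, 0.001]
force: [3.1, 2.3, 1.9]
width: 0.0087
grasp_force: 25.0
```

arm_command(deltas=[[[0, 0, 0, 0, 0.35], [0, 0, 0, 0, 0.35], [0, 0, 0, 0, 0.35], [0, 0, 0.5, 0, 0.35], [0, 0, 1, 0, 0.35], [0, 0, 1, 0, 0.35], [0, 0, 1, 0, 0.35], [0, 0, 1, 0, 0.35], [-0.5, -1, 0.5, 1, 0.35], [-1, -1, 0, 1, 0.35], [-1, -1, 0, 1, 0.35], [-1, -1, 0, 1, 0.35]]])

```text
time: 5.75
position: [0.5613, 0.2518, 0.3242]
eef_rot: [0.564, 0.826, 0.0, 0.0]
force: [-0.1, -0.6, 0.7]
width: 0.0306
grasp_force: 0.0
```

arm_command(deltas=[[[0, -1, 0, 1, 0.6], [0, -1, 0, 1, 0.6], [0, -1, 0, 1, 0.6], [0, -1, 0, 1, 0.6], [0, -1, 0, 1, 0.6], [0, -1, 0, 1, 0.6], [0, -1, 0, 1, 0.6], [0, -1, 0, 0.5, 0.6], [0, -1, 0, 0, 0.6], [0, 0, 0, 0, 0.6]]])

```text
time: 6.58
position: [0.5622, 0.067, 0.3247]
eef_rot: [0.155, 0.988, -0.001, 0.001]
force: [0.1, -0.6, -0.3]
width: 0.0522
grasp_force: 0.0
```

```bash
python3 look.py w3
python3 - <<'E'
from bench import ctrl
import pickle,cv2
d={n:(None,ctrl.read_camera(n)) for n in("scene","side")};pickle.dump(d,open("c1.pkl","wb"))
for n in d: cv2.imwrite(f"pics/{n}1.png",d[n][1]["image"])
E
```

```text
t 6.58 tcp [0.5622 0.067  0.3247] yaw y 72.2 J [-0.49  0.11  0.36  1.51 -0.04  1.53  1.13] F [ 0.1 -0.6 -0.3] w 0.0522
```

View pics/w3.png

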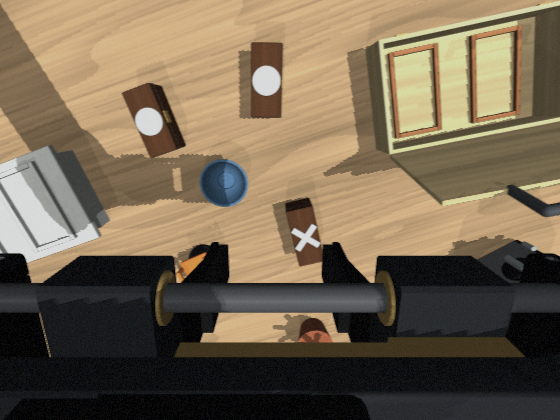

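View pics/side1.png

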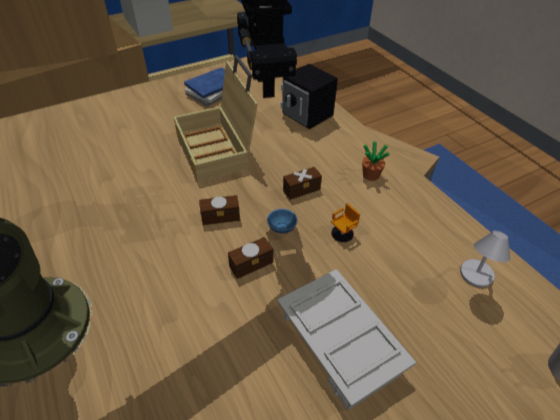

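Wrist view w3: round A tag (266,81), round B tag (150,121), cross tag (305,237). The chest is open with nest frames around (415,90) and (495,74). The lid stands slightly past upright. Now I'll compute box angles, nest positions and the lid angle.

Run:
```python
from h import *
np.set_printoptions(precision=4,suppress=True)
o,c=pickle.load(open("w3.pkl","rb"));im=c["image"];hsv=cv2.cvtColor(im,cv2.COLOR_BGR2HSV).astype(int);H,S,V=hsv[...,0],hsv[...,1],hsv[...,2]
ang=lambda a,b,z:np.degrees(np.arctan2(*(lambda q:(q[1],q[0]))((plane(c,b,z,o)-plane(c,a,z,o))[0])))%180
for n,r,e in(("A",(240,60,295,100),[((252,43),(251,117)),((283,42),(282,117))]),("B",(120,100,180,145),[((123,93),(151,157)),((157,85),(184,147))]),("X",(280,215,325,260),[((288,212),(300,266)),((312,205),(323,261))])):
    m=np.zeros(H.shape,bool);m[r[1]:r[3],r[0]:r[2]]=((S<70)&(V>130))[r[1]:r[3],r[0]:r[2]]
    a,ce,mk=max(blobs(m),key=lambda t:t[0])
    box=np.zeros(H.shape,bool)
    t=plane(c,ce,.052,o)[0];uv=ce.astype(int)
    dark=(V<95)|mk; dk=[b for b in blobs(dark[:245] if n=="X" else dark,100) if b[2][uv[1],uv[0]]]
    rr=[np.round(v,1) for v in rect(c,dk[0][2],.05,o)] if dk else ""
    print(n,a,ce,t,"edges",[round(ang(p,q,.05),1) for p,q in e],rr)
for n,q in(("nest2?",[(389,50),(437,43),(442,131),(397,138)]),("nest1?",[(471,31),(518,25),(521,117),(477,123)])):
    P=plane(c,q,.014,o);print(n,P.mean(0),np.linalg.norm(np.diff(P[[0,1,2,3,0]],axis=0),axis=1),ang(q[1],q[2],.014))
b=[s for s in blobs((H>95)&(H<125)&(S>90)&(V>60),200)];print("bowl",[(plane(c,s[1],.02,o)[0],s[0]) for s in b])
print("chest rim corners",plane(c,[(380,42),(391,152)],.06,o))
d=pickle.load(open("c1.pkl","rb"))
```

```text
A 699 [266.0315  80.2432] [0.4451 0.091  0.052 ] edges [np.float64(160.1), np.float64(161.7)] [array([445.9,  90.4]), array([38.3, 89. ]), np.float64(71.1)]
B 631 [148.374  121.1823] [ 0.4453 -0.0728  0.052 ] edges [np.float64(0.3), np.float64(1.9)] [array([445.7, -65.8]), array([88.9, 53.3]), np.float64(0.7)]
X 364 [305.6401 237.3434] [0.667  0.0789 0.052 ] edges [np.float64(174.8), np.float64(174.7)] [array([645.7,  79.3]), array([39.5, 74.7]), np.float64(86.7)]
nest2? [0.5206 0.2864 0.014 ] [0.0641 0.1175 0.0647 0.1188] 173.93157217764823
nest1? [0.5335 0.396  0.014 ] [0.0613 0.1208 0.0618 0.1218] 176.45538282498404
bowl [(array([ 0.5587, -0.0137,  0.02  ]), np.int32(1631))]
chest rim corners [[0.4473 0.2361 0.06  ]
 [0.5814 0.2214 0.06  ]]
```

Tags agree with the first fixes. A is at (0.445,0.091) yaw -19°, B at (0.445,-0.073) yaw +1°, and X at (0.667,0.079) yaw -5°. The chest centre is (0.527,0.341), and its nests are at (0.521,0.286) and (0.533,0.396), both within a millimetre of prediction. I'll pick the cross box first.

arm_command(deltas=[[[0.9, 0.1, -0.5, 0.4, 0.7], [0.9, 0.1, -0.5, 0.4, 0.7], [0.9, 0.1, -0.5, 0.4, 0.7], [0.9, 0.1, -0.5, 0.4, 0.7], [0.9, 0.1, -0.5, 0.3, 0.7], [0.75, 0.1, -1, 0, 0.7], [0, 0, -1, 0, 0.7], [0, 0, -1, 0, 0.7], [0, 0, -1, 0, 0.7], [0, 0, -1, 0, 0.7], [0, 0, -1, 0, 0.7], [0, 0, 0, 0, 0.7]]])

```text
time: 7.73
position: [0.6642, 0.0871, 0.1483]
eef_rot: [0.036, 0.999, -0.0, -0.004]
force: [-0.4, -0.2, -1.8]
width: 0.0608
grasp_force: 0.0
```

Run:
```python
from look import *
o,c=look("w4")
print(proj(c,[[.667,.079,.052]],o))
hsv=cv2.cvtColor(c["image"],cv2.COLOR_BGR2HSV).astype(int);m=(hsv[...,1]<70)&(hsv[...,2]>130)
for a,ce,_ in blobs(m,100): print(a,ce,plane(c,ce,.052,o)[0])
```

```text
t 7.73 tcp [0.6642 0.0871 0.1483] yaw y 85.8 J [-0.42  0.42  0.33  1.49 -0.14  1.26  1.43] F [-0.4 -0.2 -1.8] w 0.0608
[[267.23555937 214.51485427]]
2155 [498.24593968  79.00046404] [0.57245817 0.26264695 0.052     ]
674 [494.28783383  14.50148368] [0.52837195 0.25460439 0.052     ]
133 [551.22556391  18.68421053] [0.53412385 0.29599892 0.052     ]
109 [111.63302752  81.3853211 ] [ 0.55251321 -0.03080688  0.052     ]
447 [485.39821029  77.56599553] [0.57071629 0.25281264 0.052     ]
913 [266.17634173 214.54764513] [0.66696321 0.07809543 0.052     ]
```

arm_command(deltas=[[[0.1, -0.4, -1, 0, 0.7], [0, 0, -1, 0, 0.7], [0, 0, -1, 0, 0.7], [0, 0, -1, 0, 0.7], [0, 0, -1, 0, 0.7], [0, 0, -0.9, 0, 0.7], [0, 0, 0, 0, 0.7], [0, 0, 0, 0, 0.7]]])

```text
time: 8.45
position: [0.6696, 0.0779, 0.036]
eef_rot: [0.037, 0.999, 0.0, -0.0]
force: [0.1, -0.1, 0.8]
width: 0.0606
grasp_force: 0.0
```

arm_command(deltas=[[[-0.1, 0, -0.9, 0, 0.7], [0, 0, 0, 0, 0.7], [0, 0, 0, 0, 0], [0, 0, 0, 0, 0], [0, 0, 0, 0, 0], [0, 0, 0, 0, 0], [0, 0, 0, 0, 0]]], force=20)

```text
time: 9.03
position: [0.6683, 0.0773, 0.0187]
eef_rot: [0.038, 0.999, 0.0, 0.001]
force: [0.1, 0.2, 2.2]
width: 0.0403
grasp_force: 20.0
```

arm_command(deltas=[[[0, 0, 1, 0, 0], [0, 0, 1, 0, 0], [-1, 0, 1, -0.3, 0], [-1, 0, 1, 0, 0], [-1, 0, 1, 0, 0], [-1, 0, 1, 0, 0], [-1, 0.5, 1, 0, 0], [-1, 1, 0, 0, 0], [-1, 1, 0, 0, 0], [-0.35, 1, 0, 0, 0], [0, 1, 0, 0, 0], [0, 1, 0, 0, 0]]])

```text
time: 10.03
position: [0.5196, 0.1877, 0.1578]
eef_rot: [0.056, 0.998, 0.0, 0.0]
force: [1.6, 0.4, -1.1]
width: 0.0399
grasp_force: 20.0
```

arm_command(deltas=[[[0, 1, 0, 0, 0], [0, 1, 0, 0, 0], [0, 1, 0, 0, 0], [0, 1, 0, 0, 0], [0, 1, 0, 0, 0], [0, 0, 0, 0, 0], [0, 0, 0, 0, 0]]])

```text
time: 10.62
position: [0.5198, 0.2879, 0.157]
eef_rot: [0.055, 0.999, -0.0, -0.0]
force: [0.3, -0.5, -1.0]
width: 0.0394
grasp_force: 20.0
```

arm_command(deltas=[[[0.1, -0.1, -1, 0, 0], [0, 0, -1, 0, 0], [0, 0, -1, 0, 0], [0, 0, -1, 0, 0], [0, 0, -1, 0, 0], [0, 0, -0.7, 0, 0], [0, 0, -0.5, 0, 0], [0, 0, -0.3, 0, 0], [0, 0, 0, 0, 0], [0, 0, 0, 0, 0]]])

```text
time: 11.45
position: [0.5229, 0.2845, 0.0279]
eef_rot: [0.056, 0.998, 0.0, 0.0]
force: [0.3, -0.2, -0.4]
width: 0.0401
grasp_force: 20.0
```

arm_command(deltas=[[[-0.05, 0.05, -0.12, 0, 0], [0, 0, 0, 0, 0], [0, 0, 0, 0, 0.6], [0, 0, 0, 0, 0.6], [0, 0, 0, 0, 0.6], [0, 0, 0.5, 0, 0.6], [0, 0, 1, 0, 0.6], [0, 0, 1, 0, 0.6], [0, 0, 1, 0, 0.6], [0, 0, 1, 0, 0.6], [0, 0, 1, 0, 0.6], [0, 0, 0.5, 0, 0.6]]])

```text
time: 12.45
position: [0.5229, 0.2865, 0.1488]
eef_rot: [0.056, 0.998, 0.002, 0.002]
force: [0.8, 0.1, 0.9]
width: 0.0522
grasp_force: 0.0
```

Run:
```python
from look import *
o,c=look("w5")
hsv=cv2.cvtColor(c["image"],cv2.COLOR_BGR2HSV).astype(int);m=(hsv[...,1]<70)&(hsv[...,2]>130)
for a,ce,_ in blobs(m,100): print(a,ce,plane(c,ce,.058,o)[0])
print(proj(c,[[.521,.2864,.058]],o))
```

```text
t 12.45 tcp [0.5229 0.2865 0.1488] yaw y 83.6 J [-0.72  0.25  0.21  1.7  -0.05  1.2   0.96] F [0.8 0.1 0.9] w 0.0522
1547 [ 20.33484163 143.38784745] [0.44507445 0.09424245 0.058     ]
5581 [351.9539509  144.36498835] [0.47499369 0.35187213 0.058     ]
2298 [388.36988686 168.67493473] [0.497506   0.38009081 0.058     ]
488 [329.4795082  190.11065574] [0.50980295 0.33201997 0.058     ]
240 [204.75833333 204.04583333] [0.50997124 0.22869049 0.058     ]
948 [274.52531646 207.92194093] [0.51982333 0.2856655  0.058     ]
247 [231.54251012 243.37246964] [0.54723757 0.24538328 0.058     ]
452 [323.45353982 243.45132743] [0.55627457 0.32389174 0.058     ]
262 [381.16412214 239.71374046] [0.55843467 0.37332415 0.058     ]
191 [274.76963351 281.4921466 ] [0.58797485 0.27815959 0.058     ]
[[275.56189502 209.17289235]]
```

Cross tag at (0.520,0.286): it sits in its nest. Next round A.

arm_command(deltas=[[[-0.4, -1, 0, -0.2, 0.7], [-0.4, -1, 0, -0.2, 0.7], [-0.4, -1, 0, -0.2, 0.7], [-0.4, -1, 0, -0.2, 0.7], [-0.4, -1, 0, -0.2, 0.7], [-0.4, -1, 0, -0.2, 0.7], [-0.4, -1, 0, -0.2, 0.7], [-0.4, -1, 0, -0.2, 0.7], [-0.4, -1, 0, -0.2, 0.7], [-0.3, -0.8, -0.5, 0, 0.7], [0, 0, 0, 0, 0.7], [0, 0, 0, 0, 0.7]]])

```text
time: 13.5
position: [0.4428, 0.0894, 0.1344]
eef_rot: [0.164, 0.986, 0.0, -0.001]
force: [0.2, 0.7, 0.1]
width: 0.0603
grasp_force: 0.0
```

Run:
```python
from look import *
o,c=look("w6")
hsv=cv2.cvtColor(c["image"],cv2.COLOR_BGR2HSV).astype(int);m=(hsv[...,1]<70)&(hsv[...,2]>130)
for a,ce,_ in blobs(m,300): print(a,ce,plane(c,ce,.052,o)[0])
```

```text
t 13.5 tcp [0.4428 0.0894 0.1344] yaw y 71.1 J [-0.59 -0.05  0.33  2.04  0.02  1.14  0.97] F [0.2 0.7 0.1] w 0.0603
1461 [493.96646133 178.06160164] [0.46950166 0.26002899 0.052     ]
1407 [278.86638237 217.07604833] [0.44545246 0.09072513 0.052     ]
1100 [539.16181818 228.96636364] [0.52414217 0.28914173 0.052     ]
```

arm_command(deltas=[[[0.1, 0.05, -1, 0, 0.7], [0, 0, -1, 0, 0.7], [0, 0, -1, 0, 0.7], [0, 0, -1, 0, 0.7], [0, 0, -1, 0, 0.7], [0, 0, -0.8, 0, 0.7], [0, 0, 0, 0, 0.7], [0, 0, 0, 0, 0], [0, 0, 0, 0, 0], [0, 0, 0, 0, 0], [0, 0, 0, 0, 0], [0, 0, 0, 0, 0]]], force=20)

```text
time: 14.55
position: [0.4464, 0.0913, 0.0201]
eef_rot: [0.163, 0.987, 0.001, 0.001]
force: [-0.2, 1.3, 2.4]
width: 0.0402
grasp_force: 20.0
```

arm_command(deltas=[[[0, 0, 1, 0, 0], [0, 0, 1, 0, 0], [0, 0, 1, 0, 0], [0, 0, 1, 0, 0], [0.15, -0.8, 1, 0.2, 0], [0.15, -1, 1, 0.2, 0], [0.15, -1, 1, 0.2, 0], [0.15, -1, 0, 0.2, 0], [0.15, -1, 0, 0.2, 0], [0.15, -1, 0, 0.2, 0], [0.15, -1, 0, 0.2, 0], [0.15, -1, 0, 0.2, 0]]])

```text
time: 15.55
position: [0.4694, -0.0661, 0.1594]
eef_rot: [0.067, 0.998, 0.0, 0.0]
force: [1.6, -0.3, -0.8]
width: 0.0398
grasp_force: 20.0
```

arm_command(deltas=[[[0.15, -1, 0, 0.2, 0], [0.15, -1, 0, 0.2, 0], [0.15, -1, 0, 0.2, 0], [0.15, -1, 0, 0.2, 0], [0.15, -1, 0, 0.2, 0], [0.15, -1, 0, 0.2, 0], [0.15, -1, 0, 0.2, 0], [0.15, -1, 0, 0, 0], [0.15, -1, 0, 0, 0], [0.15, -1, 0, 0, 0], [0.15, -1, 0, 0, 0], [0.1, -1, 0, 0, 0]]])

```text
time: 16.55
position: [0.5046, -0.3059, 0.1592]
eef_rot: [-0.016, 1.0, 0.0, 0.0]
force: [-0.4, -0.3, -1.0]
width: 0.0398
grasp_force: 20.0
```

arm_command(deltas=[[[0, -1, 0, 0, 0], [0, -1, 0, 0, 0], [0, -1, 0, 0, 0], [0, -0.6, 0, 0, 0], [0, 0, 0, 0, 0], [0, 0, 0, 0, 0]]])

```text
time: 17.05
position: [0.5041, -0.3772, 0.1589]
eef_rot: [-0.015, 1.0, 0.0, -0.0]
force: [-0.6, 0.8, -0.5]
width: 0.0394
grasp_force: 20.0
```

```bash
python3 look.py w7
```

```text
t 17.05 tcp [ 0.5041 -0.3772  0.1589] yaw y 91.8 J [ 0.02  0.38  0.73  1.61 -0.26  1.26  2.4 ] F [-0.6  0.8 -0.5] w 0.0394
```

View pics/w7.png

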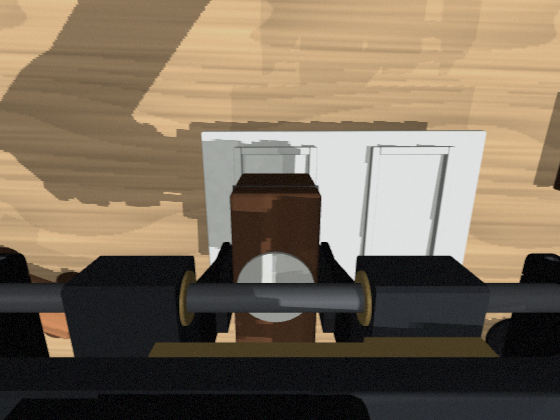

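The wrist view shows the box over the left nest; desk front edge (202,131)-(484,131), nest ribs' front corners (234,147)/(317,147) and (368,147)/(453,147).

Run:
```python
from h import *
np.set_printoptions(precision=4,suppress=True)
o,c=pickle.load(open("w7.pkl","rb"))
a=plane(c,[(202,131),(484,131)],.06,o);r=plane(c,[(234,147),(317,147),(368,147),(453,147)],.068,o)
yw=np.radians(1.87);X=np.array([np.cos(yw),np.sin(yw),0])
print(a,"mid+70",a.mean(0)+.07*X);print(r,"nests",r[:2].mean(0)+.058*X,r[2:].mean(0)+.058*X,np.linalg.norm(r[1]-r[0]))
print("box front top edge mid",plane(c,[(275,187)],.159-.018+.05,o),plane(c,[(276,287)],.159-.018+.052,o))
```

```text
[[ 0.4407 -0.4386  0.06  ]
 [ 0.4338 -0.213   0.06  ]] mid+70 [ 0.5072 -0.3235  0.06  ]
[[ 0.4517 -0.4121  0.068 ]
 [ 0.4498 -0.3468  0.068 ]
 [ 0.4485 -0.3067  0.068 ]
 [ 0.4465 -0.2399  0.068 ]] nests [ 0.5087 -0.3776  0.068 ] [ 0.5055 -0.2714  0.068 ] 0.06528513224934694
box front top edge mid [[ 0.4554 -0.3798  0.191 ]] [[ 0.5014 -0.3779  0.193 ]]
```

arm_command(deltas=[[[0.3, 0, -1, 0, 0], [0, 0, -1, 0, 0], [0, 0, -1, 0, 0], [0, 0, -0.5, 0, 0], [0, 0, -0.3, 0, 0], [0, 0, 0, 0, 0], [0, 0, 0, 0, 0]]])

```text
time: 17.68
position: [0.5109, -0.3769, 0.0837]
eef_rot: [-0.016, 1.0, -0.0, 0.0]
force: [0.4, -0.5, -1.6]
width: 0.0399
grasp_force: 20.0
```

arm_command(deltas=[[[0, 0, -0.15, 0, 0], [0, 0, 0, 0, 0], [0, 0, 0, 0, 0.6], [0, 0, 0, 0, 0.6], [0, 0, 0, 0, 0.6], [0, 0, 0.5, 0, 0.6], [0, 0, 1, 0, 0.6], [0, 0, 1, 0, 0.6], [0, 0, 1, 0, 0.6], [0, 0, 0.5, 0, 0.6], [0, 0, 0, 0, 0.6]]])

```text
time: 18.6
position: [0.5118, -0.3785, 0.1634]
eef_rot: [-0.016, 1.0, -0.001, 0.002]
force: [0.0, 0.5, -0.8]
width: 0.0522
grasp_force: 0.0
```

Run:
```python
from look import *
o,c=look("w8")
hsv=cv2.cvtColor(c["image"],cv2.COLOR_BGR2HSV).astype(int);m=(hsv[...,1]<70)&(hsv[...,2]>130)
for a,ce,_ in blobs(m,300): print(a,ce,plane(c,ce,.112,o)[0])
```

```text
t 18.6 tcp [ 0.5118 -0.3785  0.1634] yaw y 91.8 J [ 0.02  0.38  0.73  1.59 -0.27  1.26  2.4 ] F [ 0.   0.5 -0.8] w 0.0522
29305 [354.03651254 184.41006654] [ 0.47844234 -0.32664467  0.112     ]
1774 [277.22040586 224.48703495] [ 0.50928072 -0.37829053  0.112     ]
```

arm_command(deltas=[[[-0.2, 1, 0, -0.1, 0.7], [-0.2, 1, 0, 0, 0.7], [-0.2, 1, 0, 0, 0.7], [-0.2, 1, 0, 0, 0.7], [-0.2, 1, 0, 0, 0.7], [-0.2, 1, 0, 0, 0.7], [-0.2, 1, 0, 0, 0.7], [-0.2, 1, 0, 0, 0.7], [-0.2, 1, 0, 0, 0.7], [-0.2, 1, 0, 0, 0.7], [-0.3, 1, 0, 0, 0.7], [-0.3, 1, 0, 0, 0.7]]])

```text
time: 19.65
position: [0.4572, -0.1358, 0.1587]
eef_rot: [-0.01, 1.0, 0.0, -0.001]
force: [0.8, 0.9, 0.1]
width: 0.0609
grasp_force: 0.0
```

arm_command(deltas=[[[-0.3, 1, 0, 0, 0.7], [-0.3, 1, 0, 0, 0.7], [-0.3, 1, -0.5, 0, 0.7], [0, 0.2, -0.5, 0, 0.7], [0, 0, 0, 0, 0.7], [0, 0, 0, 0, 0.7]]])

```text
time: 20.15
position: [0.4396, -0.0738, 0.1389]
eef_rot: [-0.01, 1.0, -0.0, -0.001]
force: [-0.2, -0.6, -0.0]
width: 0.0611
grasp_force: 0.0
```

Run:
```python
from look import *
o,c=look("w9")
hsv=cv2.cvtColor(c["image"],cv2.COLOR_BGR2HSV).astype(int);m=(hsv[...,1]<70)&(hsv[...,2]>130)
for a,ce,_ in blobs(m,300): print(a,ce,plane(c,ce,.052,o)[0])
```

```text
t 20.15 tcp [ 0.4396 -0.0738  0.1389] yaw y 91.2 J [-0.44 -0.08  0.53  2.06  0.04  1.16  1.66] F [-0.2 -0.6 -0. ] w 0.0611
1342 [276.57004471 220.67660209] [ 0.44583012 -0.07361206  0.052     ]
2627 [ 69.30605253 224.40007613] [ 0.45256225 -0.24579141  0.052     ]
2544 [ 36.29284591 243.65369497] [ 0.47042846 -0.27655918  0.052     ]
```

A is down at (0.509,-0.378), which is right on the nest. B's tag is at (0.446,-0.074); I'll grip it.

arm_command(deltas=[[[0.3, 0, -1, 0, 0.7], [0, 0, -1, 0, 0.7], [0, 0, -1, 0, 0.7], [0, 0, -1, 0, 0.7], [0, 0, -1, 0, 0.7], [0, 0, -1, 0, 0.7], [0, 0, 0, 0, 0.7], [0, 0, 0, 0, 0], [0, 0, 0, 0, 0], [0, 0, 0, 0, 0], [0, 0, 0, 0, 0], [0, 0, 0, 0, 0]]], force=20)

```text
time: 21.2
position: [0.4475, -0.0732, 0.0212]
eef_rot: [-0.01, 1.0, 0.0, 0.001]
force: [-1.8, -0.6, 3.9]
width: 0.04
grasp_force: 20.0
```

arm_command(deltas=[[[0, 0, 1, 0, 0], [0, 0, 1, 0, 0], [0, 0, 1, 0, 0], [0, 0, 1, 0, 0], [0, 0, 1, 0, 0], [0.3, -1, 1, 0.1, 0], [0.3, -1, 1, 0, 0], [0.3, -1, 0, 0, 0], [0.3, -1, 0, 0, 0], [0.3, -1, 0, 0, 0], [0.3, -1, 0, 0, 0], [0.3, -1, 0, 0, 0]]])

```text
time: 22.2
position: [0.4886, -0.214, 0.1604]
eef_rot: [-0.016, 1.0, 0.0, 0.0]
force: [-0.3, 0.5, -1.0]
width: 0.0397
grasp_force: 20.0
```

arm_command(deltas=[[[0.3, -1, 0, 0, 0], [0.3, -1, 0, 0, 0], [0.3, -0.8, 0, 0, 0], [0, 0, 0, 0, 0], [0, 0, 0, 0, 0]]])

```text
time: 22.62
position: [0.506, -0.2699, 0.1599]
eef_rot: [-0.015, 1.0, -0.0, -0.0]
force: [-0.5, 0.8, -1.1]
width: 0.0398
grasp_force: 20.0
```

Down to about 0.084, then check.

arm_command(deltas=[[[0.05, 0.05, -1, 0, 0], [0, 0, -1, 0, 0], [0, 0, -1, 0, 0], [0, 0, -0.5, 0, 0], [0, 0, -0.25, 0, 0], [0, 0, 0, 0, 0], [0, 0, 0, 0, 0]]])

```text
time: 23.2
position: [0.5079, -0.268, 0.0857]
eef_rot: [-0.016, 1.0, -0.0, 0.0]
force: [-0.0, 0.1, -1.1]
width: 0.0399
grasp_force: 20.0
```

arm_command(deltas=[[[0, 0, -0.18, 0, 0], [0, 0, 0, 0, 0], [0, 0, 0, 0, 0.6], [0, 0, 0, 0, 0.6], [0, 0, 0, 0, 0.6], [0, 0, 0.5, 0, 0.6], [0, 0, 1, 0, 0.6], [0, 0, 1, 0, 0.6], [0, 0, 1, 0, 0.6], [0, 0, 1, 0, 0.6], [0, 0, 1, 0, 0.6], [0, 0, 0, 0, 0.6]]])

```text
time: 24.2
position: [0.5096, -0.2698, 0.1966]
eef_rot: [-0.016, 1.0, -0.001, 0.004]
force: [0.8, -1.0, -0.3]
width: 0.052
grasp_force: 0.0
```

Run:
```python
from look import *
o,c=look("w10")
hsv=cv2.cvtColor(c["image"],cv2.COLOR_BGR2HSV).astype(int);m=(hsv[...,1]<70)&(hsv[...,2]>130)
for a,ce,_ in blobs(m,300): print(a,ce,plane(c,ce,.112,o)[0])
d={n:ctrl.read_camera(n) for n in("scene","side")};pickle.dump(d,open("c2.pkl","wb"))
cr=[cv2.resize(d["scene"]["image"][80:380,80:430],(460,394)),cv2.resize(d["side"]["image"][60:200,150:270],(338,394))]
cv2.imwrite("pics/fin.png",np.hstack(cr))
```

```text
t 24.2 tcp [ 0.5096 -0.2698  0.1966] yaw y 91.8 J [-0.21  0.21  0.74  1.71 -0.15  1.28  2.17] F [ 0.8 -1.  -0.3] w 0.052
20739 [224.33458701 177.45662761] [ 0.4812198  -0.31194874  0.112     ]
1400 [277.35357143 208.43857143] [ 0.50537128 -0.26936059  0.112     ]
```

View pics/fin.png

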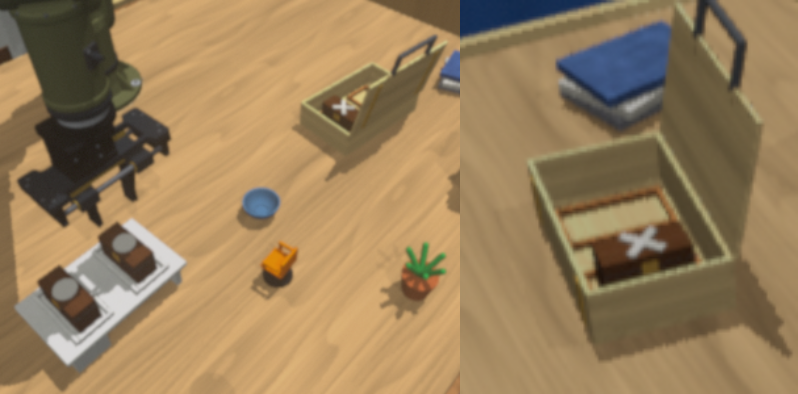

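Both round boxes are in the desk nests and the cross is in the chest, with the lid up and the bowl and chair in place. I'll check the lid angle from the bar ends: scene (398,72) and (433,40), side crop (737,85) and (702,28).

Run:
```python
from h import *
d=pickle.load(open("c2.pkl","rb"))
Hg=np.array([.597,.333,.0605]);u=np.array([.9936,-.113])
for s,t in(((398,72),(737,85)),((433,40),(702,28))):
    P,e=tri(ray(d["scene"],(80+s[0]/1.314,80+s[1]/1.313)),ray(d["side"],(150+(t[0]-460)/2.817,60+t[1]/2.814)))
    q=P-Hg;x=q[:2]@u;print(P.round(4),round(e,4),"r",np.hypot(x,q[2]),"deg",90+np.degrees(np.arctan2(x,q[2])))
```

```text
[0.6265 0.2891 0.193 ] 0.0054 r 0.13684638164605892 deg 104.50923677902497
[0.6354 0.3846 0.2107] 0.0233 r 0.1536456624760041 deg 102.13655308272274
```

The bar is at x≈0.63 here and was at 0.6355 at release, so the lid is at about 102° and in range. The box placings are within 2 mm, so I'm handing in.

```bash
python3 -c "
from bench import ctrl
print(ctrl.close_job())"
```

```text
the job is handed in; nothing more can be done
None
```

I handed the job in at about 24 s of the 72 s allowed: both round-tag boxes are in the desk nests and the cross-tag box is in a chest nest, each tag measured within about 2 mm of its nest centre; the lid stands at about 102° (estimated from the bar's position at release; a later camera check was rough but in range), the bowl and chair look unmoved, and no verdict came back.

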